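# Lay the test bar across the support ridges

## Task

Take the long square metal bar and lay it across the two narrow ridges on top of the brick-and-steel support stand, so that it bridges both, centred and square to them with about the same overhang at each end. Set it down rather than dropping it, and leave the short bar and the flat strip where they are.

Things in the scene. Friction and masses are not known exactly. Their poses are not given: they have to be found in the camera images.
- long_bar: The test bar: plain aluminium, square section, 200 mm long, 25 mm wide, 25 mm high, about 0.33 kg, lying loose on the table. Origin: centre of its underside; x along its length, z up. The two ends are alike.
- stand: Support stand, fixed: dark steel base 240 x 100 x 10 mm; on it two brick pedestals (36 mm in x, 80 in y, tops 60 mm above the table), 84 mm clear between them, each topped by a narrow flat steel ridge 10 mm wide in x, 60 long in y, top 75 mm above the table. Ridges at x = -60 and +60 mm. Origin: centre of underside; x runs from ridge to ridge (a laid bar lies along x), z up. Both halves are alike.
- short_bar: A bystander: the same square aluminium bar, but only 100 mm long (25 x 25 mm section), too short for the stand. Origin: centre of its underside; x along its length. Leave it.
- strip: A bystander: a flat aluminium strip 200 mm long, 40 mm wide, 6 mm thick, lying on the table. Origin: centre of its underside; x along its length. Leave it.
Things that resemble listed ones, but are neither listed nor needed, are in the scene too. What is shaped like the long_bar but blue or green is not meant.

How it is judged:
At the end, for the whole second after the job is handed in: The long bar rests on both ridges, level (within 5 degrees), its centre within 20 mm along and 15 mm across of the middle between the ridges, its length within 10 degrees of the line from ridge to ridge, and at rest (x of long_bar in the frame of stand between -0.02 and 0.02 m and y of long_bar in the frame of stand between -0.015 and 0.015 m and z of long_bar in the frame of stand between 0.07 and 0.081 m and angle between the x axis of long_bar and the x axis of stand, either way round below 0.175 rad and angle between long_bar's own z axis and vertical below 0.09 rad and contact force between long_bar and stand above 1 N and linear speed of long_bar below 0.02 m/s); the robot touches nothing.
It fails at once if the long bar is dropped (falls free for more than about 15 mm) (contact force between the fingers and long_bar below 0.05 N and linear speed of long_bar above 0.55 m/s).
It fails at once if the short bar or the flat strip is displaced by more than 30 mm (distance of any of short_bar, strip from where it was at the start of the episode above 0.03 m).
It also fails if it takes over 32 s, if anything falls off the work surface, if the arm or the gripper's body presses on something with over 40 N, if the wrist force passes 120 N, or if a joint passes its speed limit or range.

## Robot

A 7-joint arm with a two-finger parallel gripper is mounted at the origin on the work surface. World frame = base frame: x ahead of the robot, y to its left, z up, the work surface at z = 0. Lengths are in m, angles in rad, forces in N, time in s.
With the tool pointing down it reaches from about 0.425 to 0.875 m from the base axis. Payload 8.4 kg.
Tool frame: the origin (TCP) lies at the very end of the fingers, on their centre line; the grasp point (between the pads) lies 19 mm behind it; x points along the fingers, y is the direction in which the jaws open and shut, and the axes are right-handed (so a half turn about x gives the same grasp; the last joint's range is limited). The gripper opens to 85 mm and grips with 20 to 120 N. Pads are 22 mm wide; open, the fingers measure 114 mm over their backs; the gripper's body (76 mm by 85 mm) begins 54 mm behind the grasp point. The pads swing forward as they close: fully open they stand 13 mm farther back than shut.
Start: joints at [-1.389, 0.333, 0.04, 1.465, -0.013, 1.343, -0.059], TCP at [0.18, 0.625, 0.193] pointing down, gripper open.
Joint ranges: [-2.58, 2.58], [-0.38, 2.09], [-1.3, 1.39], [0.25, 2.4], [-1.5, 4.64], [0.08, 2.09], [-2.65, 2.65]. Speed limits (rad/s): [2.22, 2.22, 2.79, 2.79, 3.14, 3.14, 3.14].

## Interface

Orientations are given as a unit quaternion [x, y, z, w].
In Python, from station import env gives the robot as it stands.
- The arm moves only by the tool carry_out, never from a script. Its argument "moves" is a list of rows, each an object of numbers: "x", "y", "z": the shift along the tool's x, y, z in units of 30 mm (1.0 is 30 mm); "twist": the turn about the tool's x in units of 5 degrees (1.0 is 5 degrees). In form: [{"x": .., "y": .., "z": .., "twist": ..}, ...]. A call has 1 to 12 rows; each row shifts and turns the commanded pose from where the row before left it, along the tool's axes as they then stand; what a row does not reach is not made up. A row lasts 1/10 s, in which the tool goes at most 50 mm and 8.59 degrees, less where a joint would pass 70% of its speed; a pose out of reach is approached as far as the arm can. A call is refused whole if a number of a shift passes 1 or a number of a turn 1, either way. A call with a gripper value outside its range is refused whole. "gripper" is the gripper's target within -1 to 1 (shut at 1, half-way at 0, fully open at -1), set as the call begins (left out, the last holds). The fingers move at their own pace and stop on an object; the grip force is fixed at half the most. Time passes only in rows, so rows that do not move let the fingers close. It gives the time, the measured TCP pose, the force and the opening at its end, in the units of the state.
- env.get_obs(): the state, without advancing time (a new reading comes with each control period).
- env.read_camera(name): name is "scene" or "top" or "wrist"; returns a dict with "color" (480x640x3 uint8, red, green, blue), "z_map" (480x640 float32, m along the optical axis (not along the pixel's ray), 0 where there is no reading), "fov_y" (degrees; the focal length in pixels is half the picture's height over the tangent of half this angle, whatever the lens; pixels are square), "cx", "cy" (the principal point, pixels), "R" (3x3) and "t" (3): a world point X has camera coordinates R X + t. Camera axes: x right, y down, z forward; pixel columns grow to the right and rows downward; lengths in m; the calibration is good to about 2 mm. A picture is of the moment at which its call begins.
- env.hand_in(): hands the job in, once; it reports no verdict.
The state is a dict: "clock": time; "joint_positions": joint angles; "joint_vel": joint speeds; "effort": joint torques, N m; "eef_pos": TCP position; "tcp_rot": TCP orientation; "wrist_force": force on the tool from outside, world axes, zero at the start; "moment": the same for the moment, N m; "gripper_width": finger opening in m.
Only numpy, scipy, OpenCV 4.12 (cv2) and the standard library are available. Lean on these libraries where they do the work, as an engineer would, in place of code of your own. Each camera call takes 0.05 s, during which the arm holds its last target. There are 200 camera calls.

## Working session

There is one attempt and no reset: what is moved stays moved. The work goes in short steps, Python scripts to look and compute and a tool call to move; the robot and the scene stay as the last step left them, time stands still between calls to the robot, and variables do not carry over. Pictures are saved under pics/ and viewed, about 8 in all and at most 12, crops included, and the job is handed in when it is done.

Besides the shell and the picture viewer there is one more tool, called after "Emit:" in YAML: its name, and indented under it one key for each argument. carry_out: Moves the arm, as the interface text tells. Its arguments: {"type":"object","properties":{"moves":{"type":"array","items":{"type":"object","properties":{"x":{"type":"number"},"y":{"type":"number"},"z":{"type":"number"},"twist":{"type":"number"}}}},"gripper":{"type":"number"}},"required":["moves"]}

```bash
mkdir -p pics
cat > h.py <<'E'
import numpy as np, cv2
from station import env
def cam(n):
    c=env.read_camera(n); c['f']=240/np.tan(np.radians(c['fov_y'])/2); return c
def cloud(c):
    z=c['z_map']; v,u=np.mgrid[:480,:640]
    P=np.stack([(u-c['cx'])/c['f']*z,(v-c['cy'])/c['f']*z,z],-1)
    return (P-c['t'])@c['R']
def save(n,c): cv2.imwrite(f'pics/{n}.png',c['color'][...,::-1])
E
python3 - <<'E'
from h import *
c=cam('top'); save('top1',c); np.savez('top1',P=cloud(c),c=c['color'],z=c['z_map'])
c=cam('scene'); save('scene1',c)
o=env.get_obs(); print(o)
E
```

```text
{'clock': 0.1, 'joint_positions': array([-1.38920103,  0.33386418,  0.03986681,  1.46616218, -0.01336549,
        1.34327757, -0.05850543]), 'joint_vel': array([-0.00168872, -0.00215012, -0.00142604, -0.00185447,  0.00066513,
        0.00085664,  0.00077843]), 'effort': array([ 4.22158744e-03, -6.60022402e+01,  1.36989936e+00, -4.06474936e+01,
        1.68816122e-02,  9.04230983e-03, -1.38884667e-05]), 'eef_pos': array([0.18003893, 0.62410079, 0.19260479]), 'tcp_rot': array([ 0.09844208,  0.70017477, -0.09946325,  0.70012249]), 'wrist_force': array([-0.21916966,  0.39172468,  0.1799409 ]), 'moment': array([0.04883206, 0.00057155, 0.0137529 ]), 'gripper_width': 0.08561806292713312}
```

View pics/top1.png

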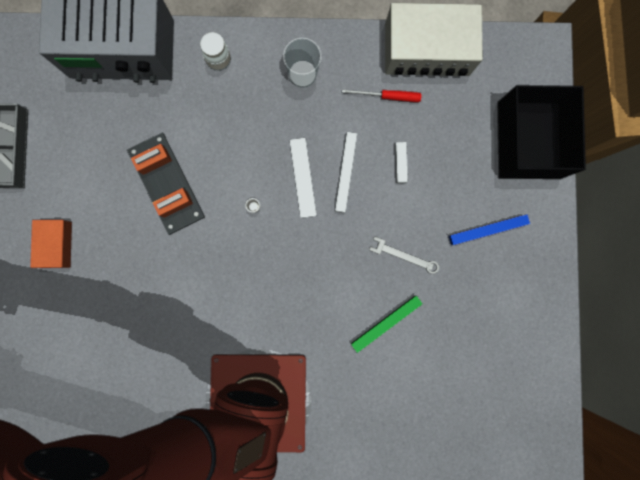

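View pics/scene1.png

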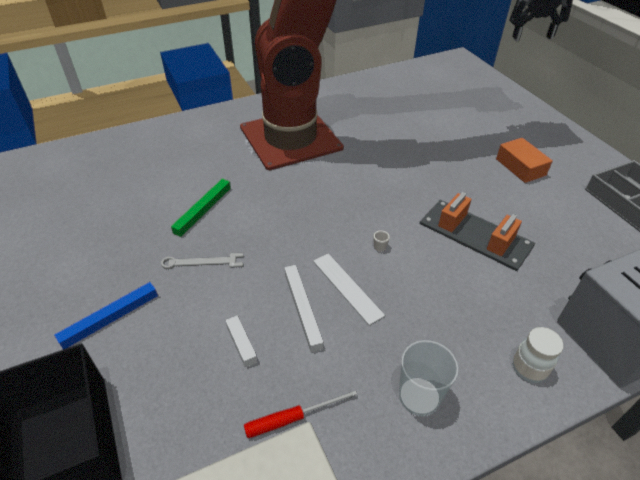

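The top view shows the long bar at about (346,172), the strip at (303,177), the short bar at (401,162) and the stand at (166,183), with ridges near (151,155) and (171,202). Next I measure the bar and stand.

Run:
```python
from h import *
d=np.load('top1.npz');P=d['P'];C=d['c'].astype(int);z=d['z']
def box(n,m,win):
    w=np.zeros_like(m);u0,u1,v0,v1=win;w[v0:v1,u0:u1]=1
    q=P[m&w&(z>0)]
    if len(q)<4: print(n,len(q));return
    r=cv2.minAreaRect((q[:,:2]*1000).astype(np.float32)); print(n,len(q),r,'med',np.median(q,0).round(4)); return r
br=C.min(-1)>170; H=P[...,2]
print('table z',np.median(H[240:330,120:300]))
box('long',br,(325,370,120,225)); box('longH',(H>.015),(325,370,120,225))
box('strip',br,(285,322,120,225)); box('short',br,(385,420,130,195))
box('ridgeA',H>.068,(120,160,130,175)); box('ridgeB',H>.068,(145,200,180,220))
dark=C.max(-1)<80
box('stand',(H>.005),(110,215,120,240))
box('pedA',H>.045,(120,180,130,175)); box('pedB',H>.045,(145,200,180,220))
```

```text
table z 0.000723642114420255
long 781 ((568.1445922851562, -212.7644805908203), (26.725852966308594, 199.2438201904297), 81.70347595214844) med [ 0.5676 -0.2121  0.0262]
longH 811 ((568.2254638671875, -210.84414672851562), (25.19906997680664, 200.45025634765625), 81.8954086303711) med [ 0.5671 -0.2101  0.0262]
strip 1230 ((555.9384765625, -104.29176330566406), (199.52940368652344, 40.560333251953125), 8.785539627075195) med [ 0.5554 -0.1039  0.007 ]
short 390 ((594.8544311523438, -353.4207763671875), (100.82550048828125, 31.12972068786621), 1.3036142587661743) med [ 0.5931 -0.3508  0.0262]
ridgeA 135 ((588.341064453125, 266.84161376953125), (18.280609130859375, 61.86524200439453), 19.06906509399414) med [0.5887 0.2665 0.0748]
ridgeB 131 ((485.9955749511719, 207.20330810546875), (19.16671371459961, 67.63442993164062), 36.7932243347168) med [0.4837 0.2091 0.0752]
stand 4221 ((547.2070922851562, 246.8807830810547), (300.1226806640625, 259.99774169921875), 1.4858012199401855) med [0.5372 0.2326 0.012 ]
pedA 566 ((589.8805541992188, 266.2614440917969), (38.66778564453125, 81.07530975341797), 27.134235382080078) med [0.5871 0.2627 0.0612]
pedB 556 ((482.8680114746094, 210.72813415527344), (36.74336624145508, 81.12677764892578), 27.556499481201172) med [0.4816 0.2083 0.0614]
```

Emit:
carry_out:
  moves:
    - {"twist": -0.8}
    - {"twist": -0.8}
    - {"z": 0.85,"y": -0.45}
    - {"z": 0.85,"y": -0.45}
    - {"z": 0.85,"y": -0.45}
    - {"z": 0.85,"y": -0.45}
    - {"z": 0.85,"y": -0.45}
    - {"z": 0.85,"y": -0.45}
    - {"z": 0.85,"y": -0.45}
    - {"z": 0.85,"y": -0.45}
    - {"z": 0.85,"y": -0.45}
    - {"z": 0.85,"y": -0.45}
  gripper: -1

```text
invalid input
```

Emit:
carry_out:
  moves:
    - {"x": 0,"y": 0,"z": 0,"twist": -0.8}
    - {"x": 0,"y": 0,"z": 0,"twist": -0.8}
    - {"x": 0,"y": -0.45,"z": 0.85,"twist": 0}
    - {"x": 0,"y": -0.45,"z": 0.85,"twist": 0}
    - {"x": 0,"y": -0.45,"z": 0.85,"twist": 0}
    - {"x": 0,"y": -0.45,"z": 0.85,"twist": 0}
    - {"x": 0,"y": -0.45,"z": 0.85,"twist": 0}
    - {"x": 0,"y": -0.45,"z": 0.85,"twist": 0}
    - {"x": 0,"y": -0.45,"z": 0.85,"twist": 0}
    - {"x": 0,"y": -0.45,"z": 0.85,"twist": 0}
  gripper: -1

```text
clock: 1.1
eef_pos: [0.3676, 0.4879, 0.193]
tcp_rot: [0.05, 0.705, -0.05, 0.705]
wrist_force: [0.3, 1.0, -0.2]
gripper_width: 0.0853
```

Emit:
carry_out:
  moves:
    - {"x": 0,"y": -0.95,"z": 0.4,"twist": 0}
    - {"x": 0,"y": -0.95,"z": 0.4,"twist": 0}
    - {"x": 0,"y": -0.95,"z": 0.4,"twist": 0}
    - {"x": 0,"y": -0.95,"z": 0.4,"twist": 0}
    - {"x": 0,"y": -0.95,"z": 0.4,"twist": 0}
    - {"x": 0,"y": -0.95,"z": 0.4,"twist": 0}
    - {"x": 0,"y": -0.95,"z": 0.4,"twist": 0}
    - {"x": 0,"y": -0.95,"z": 0.4,"twist": 0}
    - {"x": 0,"y": -0.95,"z": 0.4,"twist": 0}
    - {"x": 0,"y": -0.95,"z": 0.4,"twist": 0}
    - {"x": 0,"y": -0.95,"z": 0.4,"twist": 0}
    - {"x": 0,"y": -0.95,"z": 0.4,"twist": 0}

```text
clock: 2.3
eef_pos: [0.4613, 0.1287, 0.1932]
tcp_rot: [0.05, 0.705, -0.05, 0.705]
wrist_force: [0.6, -0.0, 0.3]
gripper_width: 0.0856
```

Emit:
carry_out:
  moves:
    - {"x": 0,"y": -0.85,"z": 0.4,"twist": 0}
    - {"x": 0,"y": -0.85,"z": 0.4,"twist": 0}
    - {"x": 0,"y": -0.85,"z": 0.4,"twist": 0}
    - {"x": 0,"y": -0.85,"z": 0.4,"twist": 0}
    - {"x": 0,"y": -0.85,"z": 0.4,"twist": 0}
    - {"x": 0,"y": -0.85,"z": 0.4,"twist": 0}
    - {"x": 0,"y": -0.85,"z": 0.4,"twist": 0}
    - {"x": 0,"y": -0.85,"z": 0.4,"twist": 0}
    - {"x": 0,"y": -0.85,"z": 0.4,"twist": 0}
    - {"x": 0,"y": -0.85,"z": 0.4,"twist": 0}
    - {"x": 0,"y": 0,"z": 0,"twist": 0}
    - {"x": 0,"y": 0,"z": 0,"twist": 0}

```text
clock: 3.5
eef_pos: [0.5439, -0.1396, 0.193]
tcp_rot: [0.05, 0.706, -0.05, 0.705]
wrist_force: [0.5, -0.2, 0.4]
gripper_width: 0.0852
```

```bash
cat > m.py <<'E'
from h import *
from scipy.spatial.transform import Rotation as R
def go(tx,ty,tz,ang):
    o=env.get_obs(); M=R.from_quat(o['tcp_rot']).as_matrix()
    a=np.degrees(np.arctan2(M[1,2],M[0,2])); d=M.T@(np.array([tx,ty,tz])-o['eef_pos'])
    print('t',o['clock'],'pos',o['eef_pos'].round(4),'ang',a.round(2),'w',o['gripper_width'],'units xyz',(d/.03).round(2),'twist',round((a-ang+90)%180-90,2)/5,'F',o['wrist_force'].round(1),'tilt',M[2,0].round(4))
E
python3 - <<'E'
from m import *
c=cam('wrist');save('wrist1',c); np.savez('w1',P=cloud(c),c=c['color'])
P=cloud(c);H=P[...,2];m=(H>.018)&(H<.035)&(abs(P[...,0]-.568)<.13)&(abs(P[...,1]+.21)<.05)
q=P[m]; print(len(q)); print(cv2.minAreaRect((q[:,:2]*1000).astype(np.float32)))
go(.568,-.2115,.005,-8.1)
E
```

```text
6528
((567.8565673828125, -211.08949279785156), (25.567899703979492, 199.89447021484375), 81.85015869140625)
t 3.55 pos [ 0.544  -0.1386  0.193 ] ang -8.08 w 0.08540439315560026 units xyz [ 6.27 -2.29  1.14] twist 0.004 F [-0.2  0.2 -1.2] tilt -1.0
```

Emit:
carry_out:
  moves:
    - {"x": 0.2,"y": -0.75,"z": 0.38,"twist": 0}
    - {"x": 0.5,"y": -0.75,"z": 0.38,"twist": 0}
    - {"x": 0.8,"y": -0.77,"z": 0.37,"twist": 0}
    - {"x": 0.9,"y": 0,"z": 0,"twist": 0}
    - {"x": 0.9,"y": 0,"z": 0,"twist": 0}
    - {"x": 0.7,"y": 0,"z": 0,"twist": 0}
    - {"x": 0,"y": 0,"z": 0,"twist": 0}
    - {"x": 0,"y": 0,"z": 0,"twist": 0}

```text
clock: 4.35
eef_pos: [0.5684, -0.2105, 0.0739]
tcp_rot: [0.05, 0.705, -0.049, 0.705]
wrist_force: [-0.2, 0.4, -0.1]
gripper_width: 0.0854
```

```bash
python3 -c "
from m import *
go(.568,-.2113,.005,-8.1)"
```

```text
t 4.35 pos [ 0.5684 -0.2105  0.0739] ang -8.02 w 0.0854201040812414 units xyz [ 2.3  -0.03 -0.01] twist 0.016 F [-0.2  0.4 -0.1] tilt -1.0
```

Emit:
carry_out:
  moves:
    - {"x": 0.7,"y": -0.02,"z": 0,"twist": 0}
    - {"x": 0.7,"y": 0,"z": 0,"twist": 0}
    - {"x": 0.5,"y": 0,"z": 0,"twist": 0}
    - {"x": 0.3,"y": 0,"z": 0,"twist": 0}
    - {"x": 0,"y": 0,"z": 0,"twist": 0}
    - {"x": 0,"y": 0,"z": 0,"twist": 0}

```text
clock: 4.95
eef_pos: [0.5687, -0.2123, 0.0082]
tcp_rot: [0.05, 0.705, -0.05, 0.706]
wrist_force: [0.2, -0.6, 0.8]
gripper_width: 0.0853
```

Emit:
carry_out:
  moves:
    - {"x": 0,"y": 0,"z": 0,"twist": 0}
    - {"x": 0,"y": 0,"z": 0,"twist": 0}
    - {"x": 0,"y": 0,"z": 0,"twist": 0}
    - {"x": 0,"y": 0,"z": 0,"twist": 0}
    - {"x": 0,"y": 0,"z": 0,"twist": 0}
    - {"x": 0,"y": 0,"z": 0,"twist": 0}
    - {"x": 0,"y": 0,"z": 0,"twist": 0}
    - {"x": 0,"y": 0,"z": 0,"twist": 0}
  gripper: 1

```text
clock: 5.75
eef_pos: [0.5681, -0.2121, 0.0074]
tcp_rot: [0.05, 0.705, -0.05, 0.705]
wrist_force: [0.1, -0.6, 0.3]
gripper_width: -0.0001
```

```bash
python3 -c "
from m import *
go(.568,-.2113,.165,-8.1)"
```

```text
t 5.75 pos [ 0.5681 -0.2121  0.0074] ang -8.09 w -7.66429835211858e-05 units xyz [-5.25  0.03 -0.01] twist 0.002 F [ 0.1 -0.6  0.3] tilt -1.0
```

The gripper closed to zero, so it isn't holding the bar. I'll look before moving again.

Run:
```python
from m import *
c=cam('wrist');save('wrist2',c); t=cam('top');save('top2',t)
a=cv2.resize(c['color'],(400,300));s=cam('scene');b=cv2.resize(s['color'][220:400,180:420],(400,300))
cv2.imwrite('pics/two.png',np.hstack([a,b])[...,::-1])
P=cloud(t);H=P[...,2]
for n,w in dict(long=(325,370,120,225),strip=(285,322,120,225),short=(385,420,130,195)).items():
    k=np.zeros((480,640),bool);k[w[2]:w[3],w[0]:w[1]]=1
    q=P[k&(t['color'].min(-1)>170)]; print(n,cv2.minAreaRect((q[:,:2]*1000).astype(np.float32)),np.median(q[:,2]))
```

```text
long ((477.28216552734375, -210.21615600585938), (8.726835250854492, 21.02115249633789), 56.808650970458984) 0.024763513429677926
strip ((486.30596923828125, -112.05618286132812), (347.2658386230469, 41.2060661315918), 8.32525634765625) 0.006776226192809469
short ((460.0911865234375, -275.4366455078125), (100.58747100830078, 422.87646484375), 56.505470275878906) 0.02575093130293235
```

View pics/two.png

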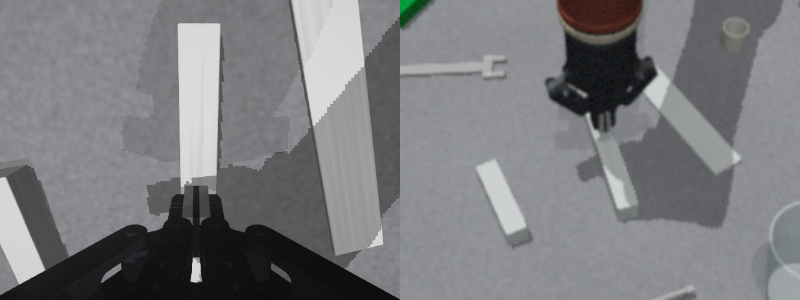

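Run:
```python
from m import *
s=cam('scene');P=cloud(s)
cv2.imwrite('pics/z.png',cv2.resize(s['color'][255:355,250:370],(720,600),interpolation=cv2.INTER_NEAREST)[...,::-1])
for u in (292,296,299,302,305,309):
  for v in range(272,312,4): print(u,v,P[v,u].round(3),s['color'][v,u])
o=env.get_obs();print(o['eef_pos'],o['gripper_width'],o['joint_positions'])
```

```text
292 272 [ 0.577 -0.232  0.137] [22 18 22]
292 276 [ 0.576 -0.232  0.125] [66 70 71]
292 280 [ 0.567 -0.229  0.102] [32 30 30]
292 284 [ 0.572 -0.231  0.098] [21 23 26]
292 288 [ 0.526 -0.214  0.025] [167 169 170]
292 292 [ 0.535 -0.218  0.024] [133 137 138]
292 296 [ 0.531 -0.217  0.005] [116 117 120]
292 300 [ 0.538 -0.22   0.001] [125 126 128]
292 304 [ 0.546 -0.223 -0.   ] [131 132 136]
292 308 [ 0.557 -0.228  0.002] [130 131 135]
296 272 [ 0.586 -0.228  0.145] [23 23 30]
296 276 [ 0.584 -0.227  0.131] [31 29 29]
296 280 [ 0.583 -0.227  0.119] [24 26 26]
296 284 [ 0.58  -0.226  0.103] [22 29 30]
296 288 [ 0.58  -0.227  0.092] [30 31 33]
296 292 [ 0.575 -0.225  0.073] [25 25 27]
296 296 [ 0.575 -0.225  0.062] [73 75 74]
296 300 [ 0.56  -0.22   0.028] [189 192 192]
296 304 [ 0.563 -0.221  0.02 ] [125 126 127]
296 308 [ 0.564 -0.222  0.008] [110 114 115]
299 272 [ 0.587 -0.222  0.143] [21 20 23]
299 276 [ 0.585 -0.222  0.129] [13 21 21]
299 280 [ 0.583 -0.222  0.117] [14 20 21]
299 284 [ 0.579 -0.22   0.099] [21 22 28]
299 288 [ 0.581 -0.221  0.09 ] [34 37 35]
299 292 [ 0.574 -0.219 
[... 930 characters left out ...]
.568 -0.203  0.028] [126 129 129]
305 304 [ 0.576 -0.207  0.027] [143 145 145]
305 308 [ 0.583 -0.21   0.025] [147 150 151]
309 272 [ 0.587 -0.203  0.135] [ 4  6 15]
309 276 [ 0.586 -0.202  0.121] [21 24 22]
309 280 [ 0.582 -0.201  0.104] [18 23 25]
309 284 [ 0.584 -0.202  0.096] [44 44 46]
309 288 [ 0.576 -0.198  0.073] [89 92 93]
309 292 [ 0.578 -0.199  0.063] [93 95 97]
309 296 [ 0.541 -0.183 -0.001] [126 129 132]
309 300 [ 0.552 -0.188  0.   ] [129 129 134]
309 304 [ 0.578 -0.2    0.026] [140 142 142]
309 308 [ 0.588 -0.204  0.028] [151 153 152]
[ 0.5681454  -0.2121308   0.00743718] 7.37268253872217e-05 [-0.23305281  0.47558412  0.65269287  1.79610728 -0.34028291  0.9846331
  1.98683193]
```

View pics/z.png

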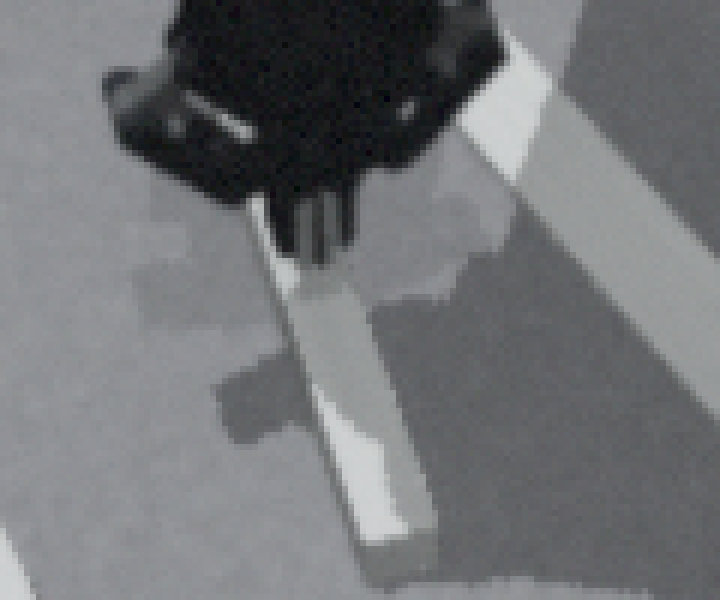

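The camera data disagree with the reported pose. By depth the shut fingertips are at z ≈ 0.05, while the reported TCP z is 0.007; x and y agree. So the fingers closed above the bar without touching it. I trust the cameras on height: open, go down about 40 mm more in stages, and check the real tip height.

Emit:
carry_out:
  moves:
    - {"x": 0,"y": 0,"z": 0,"twist": 0}
    - {"x": 0,"y": 0,"z": 0,"twist": 0}
    - {"x": 0,"y": 0,"z": 0,"twist": 0}
    - {"x": 0,"y": 0,"z": 0,"twist": 0}
    - {"x": 0,"y": 0,"z": 0,"twist": 0}
    - {"x": 0,"y": 0,"z": 0,"twist": 0}
    - {"x": 0,"y": 0,"z": 0,"twist": 0}
    - {"x": 0.3,"y": 0.02,"z": 0,"twist": 0}
    - {"x": 0.4,"y": 0,"z": 0,"twist": 0}
    - {"x": 0.3,"y": 0,"z": 0,"twist": 0}
    - {"x": 0,"y": 0,"z": 0,"twist": 0}
  gripper: -1

```text
clock: 7.05
eef_pos: [0.5668, -0.211, -0.0247]
tcp_rot: [0.05, 0.706, -0.05, 0.704]
wrist_force: [0.9, 0.7, 0.2]
gripper_width: 0.0854
```

Run:
```python
from m import *
go(.568,-.2113,-.038,-8.1)
s=cam('scene');P=cloud(s);H=P[...,2]
m=(s['color'].max(-1)<110)&(H>.012)&(H<.1)&(abs(P[...,0]-.57)<.03)&(abs(P[...,1]+.21)<.075)
q=P[m]
for lo,hi in((-.29,-.212),(-.212,-.14)):
  k=q[(q[:,1]>lo)&(q[:,1]<hi)]; k=k[k[:,2].argsort()]; print(len(k),k[:12].round(4).tolist())
cv2.imwrite('pics/z2.png',cv2.resize(s['color'][255:355,250:370],(720,600),interpolation=cv2.INTER_NEAREST)[...,::-1])
```

```text
t 7.05 pos [ 0.5668 -0.211  -0.0247] ang -8.09 w 0.08543320976439638 units xyz [ 0.44 -0.    0.04] twist 0.002 F [0.9 0.7 0.2] tilt -1.0
415 [[0.5705, -0.2223, 0.0122], [0.5859, -0.2246, 0.0128], [0.5641, -0.2217, 0.014], [0.5946, -0.2262, 0.0147], [0.5625, -0.221, 0.015], [0.5709, -0.2224, 0.0161], [0.5938, -0.2258, 0.0169], [0.5879, -0.2253, 0.0191], [0.5647, -0.2218, 0.0215], [0.5702, -0.2578, 0.0318], [0.5721, -0.2564, 0.0333], [0.573, -0.2546, 0.0335]]
357 [[0.5902, -0.2005, 0.0277], [0.5701, -0.1672, 0.0278], [0.5775, -0.1685, 0.0308], [0.5839, -0.1672, 0.0312], [0.5834, -0.1691, 0.0316], [0.5709, -0.1676, 0.0322], [0.584, -0.1651, 0.0334], [0.5626, -0.166, 0.0347], [0.5649, -0.1671, 0.0347], [0.578, -0.1688, 0.0347], [0.5846, -0.1676, 0.0354], [0.571, -0.1677, 0.0357]]
```

View pics/z2.png

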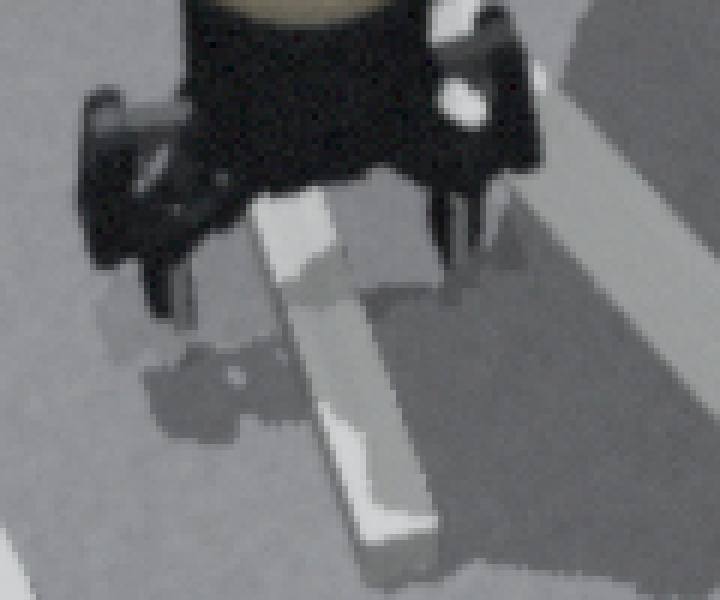

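The image shows the open fingers straddling the bar evenly, with tips at z ≈ 0.031 and 13 mm of swing still to come. I'll go down 12 mm more and close.

Emit:
carry_out:
  moves:
    - {"x": 0.2,"y": 0,"z": 0.02,"twist": 0}
    - {"x": 0.2,"y": 0,"z": 0.02,"twist": 0}
    - {"x": 0,"y": 0,"z": 0,"twist": 0}

```text
clock: 7.4
eef_pos: [0.569, -0.2115, -0.0354]
tcp_rot: [0.05, 0.706, -0.05, 0.705]
wrist_force: [0.2, 0.7, -0.5]
gripper_width: 0.0854
```

Emit:
carry_out:
  moves:
    - {"x": 0,"y": 0,"z": 0,"twist": 0}
    - {"x": 0,"y": 0,"z": 0,"twist": 0}
    - {"x": 0,"y": 0,"z": 0,"twist": 0}
    - {"x": 0,"y": 0,"z": 0,"twist": 0}
    - {"x": 0,"y": 0,"z": 0,"twist": 0}
    - {"x": 0,"y": 0,"z": 0,"twist": 0}
    - {"x": 0,"y": 0,"z": 0,"twist": 0}
  gripper: 1

```text
clock: 8.1
eef_pos: [0.5698, -0.2118, -0.0341]
tcp_rot: [0.05, 0.705, -0.05, 0.706]
wrist_force: [-1.2, -0.3, 5.4]
gripper_width: 0.0242
```

Gripped at 24.2 mm. Now lift and carry.

Emit:
carry_out:
  moves:
    - {"x": -0.3,"y": 0,"z": 0,"twist": 0}
    - {"x": -0.5,"y": 0,"z": 0,"twist": 0}
    - {"x": -0.8,"y": 0,"z": 0,"twist": 0}
    - {"x": -0.9,"y": 0,"z": 0,"twist": 0}
    - {"x": -0.9,"y": 0,"z": 0,"twist": 0}
    - {"x": -0.9,"y": 0,"z": 0,"twist": 0}
    - {"x": -0.7,"y": 0,"z": 0,"twist": 0}
    - {"x": -0.3,"y": 0,"z": 0,"twist": 0}
    - {"x": 0,"y": 0,"z": 0,"twist": 0}

```text
clock: 9.0
eef_pos: [0.57, -0.2119, 0.1259]
tcp_rot: [0.05, 0.705, -0.05, 0.706]
wrist_force: [0.2, 0.9, -3.2]
gripper_width: 0.0234
```

Run:
```python
from m import *
go(.5364,.2385,.06,27.4)
s=cam('scene');save('s3',s);P=cloud(s);H=P[...,2]
m=(s['color'].min(-1)>110)&(H>.08)&(abs(P[...,0]-.57)<.13)&(abs(P[...,1]+.21)<.06)
q=P[m];print(len(q),np.percentile(q[:,2],[2,20,50,80,98]).round(4))
A=np.c_[q[:,0]-.57,q[:,1]+.21,np.ones(len(q))];t=q[:,2]>np.percentile(q[:,2],50)
print(np.linalg.lstsq(A[t],q[t,2],rcond=None)[0], cv2.minAreaRect((q[:,:2]*1000).astype(np.float32)))
```

```text
t 9.0 pos [ 0.57   -0.2119  0.1259] ang -8.09 w 0.023379595460714463 units xyz [ 2.19 14.71 -3.23] twist -7.098000000000001 F [ 0.2  0.9 -3.2] tilt -1.0
961 [0.1668 0.1854 0.1869 0.188  0.223 ]
[-0.33727445 -1.5635015   0.19349732] ((592.9618530273438, -225.4113311767578), (98.92005920410156, 138.99891662597656), 58.34309768676758)
```

View pics/s3.png

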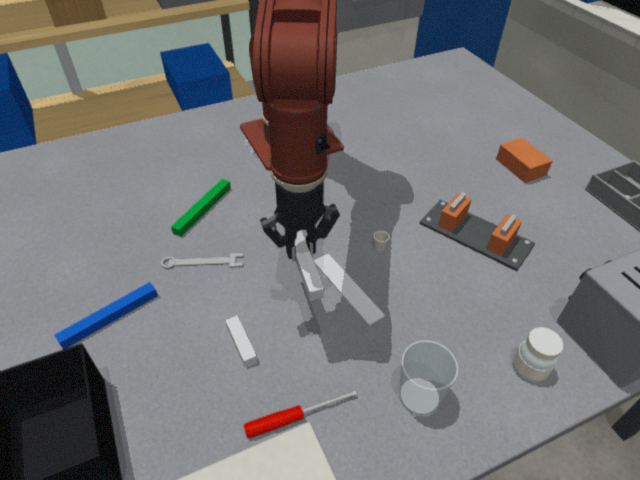

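The picture shows the bar gripped near its middle and off the table, top at about 0.187. The bystanders haven't moved. Carrying on.

Emit:
carry_out:
  moves:
    - {"x": 0,"y": 0.4,"z": -0.2,"twist": 0}
    - {"x": 0,"y": 0.7,"z": -0.2,"twist": 0}
    - {"x": 0,"y": 0.9,"z": -0.2,"twist": 0}
    - {"x": 0,"y": 0.9,"z": -0.2,"twist": 0}
    - {"x": 0,"y": 0.9,"z": -0.2,"twist": 0}
    - {"x": 0,"y": 0.9,"z": -0.2,"twist": 0}
    - {"x": 0,"y": 0.9,"z": -0.2,"twist": 0}
    - {"x": 0,"y": 0.9,"z": -0.2,"twist": 0}
    - {"x": 0,"y": 0.9,"z": -0.2,"twist": 0}
    - {"x": 0,"y": 0.9,"z": -0.2,"twist": 0}
    - {"x": 0,"y": 0.9,"z": -0.2,"twist": 0}
    - {"x": 0,"y": 0.9,"z": -0.2,"twist": 0}

```text
clock: 10.25
eef_pos: [0.5391, 0.1, 0.1231]
tcp_rot: [0.049, 0.706, -0.05, 0.705]
wrist_force: [1.0, -0.9, -3.5]
gripper_width: 0.0238
```

Emit:
carry_out:
  moves:
    - {"x": 0,"y": 0.9,"z": -0.2,"twist": 0}
    - {"x": 0,"y": 0.9,"z": -0.2,"twist": 0}
    - {"x": 0,"y": 0.8,"z": -0.2,"twist": 0}
    - {"x": 0,"y": 0.5,"z": -0.2,"twist": 0}
    - {"x": 0,"y": 0.3,"z": 0,"twist": 0}
    - {"x": 0,"y": 0,"z": 0,"twist": -0.6}
    - {"x": 0,"y": 0,"z": 0,"twist": -0.9}
    - {"x": 0,"y": 0,"z": 0,"twist": -0.9}
    - {"x": 0,"y": 0,"z": 0,"twist": -0.9}
    - {"x": 0,"y": 0,"z": 0,"twist": -0.9}
    - {"x": 0,"y": 0,"z": 0,"twist": -0.9}
    - {"x": 0,"y": 0,"z": 0,"twist": -0.9}

```text
clock: 11.45
eef_pos: [0.5314, 0.2015, 0.124]
tcp_rot: [-0.135, 0.694, 0.135, 0.694]
wrist_force: [0.6, 0.1, -3.1]
gripper_width: 0.024
```

Emit:
carry_out:
  moves:
    - {"x": 0,"y": 0,"z": 0,"twist": -0.7}
    - {"x": 0,"y": 0,"z": 0,"twist": -0.4}
    - {"x": 0,"y": 0,"z": 0,"twist": 0}
    - {"x": 0,"y": 0,"z": 0,"twist": 0}
    - {"x": 0,"y": 0,"z": 0,"twist": 0}

```text
clock: 11.95
eef_pos: [0.5314, 0.2024, 0.1243]
tcp_rot: [-0.167, 0.687, 0.167, 0.687]
wrist_force: [1.3, 0.3, -3.0]
gripper_width: 0.0242
```

Run:
```python
from m import *
go(.5364,.2385,.06,27.4)
s=cam('scene');P=cloud(s);H=P[...,2]
a=s['color'][180:300,380:560]
c=cam('wrist');cv2.imwrite('pics/p4.png',np.hstack([cv2.resize(a,(450,300)),cv2.resize(c['color'],(350,300))])[...,::-1])
def bar(P,C,zl,zh):
    H=P[...,2];m=(C.min(-1)>120)&(H>zl)&(H<zh)&(np.hypot(P[...,0]-.54,P[...,1]-.24)<.15)
    q=P[m];print(len(q),np.percentile(q[:,2],[2,50,98]).round(4),cv2.minAreaRect((q[:,:2]*1000).astype(np.float32)))
bar(P,s['color'],.15,.2);bar(cloud(c),c['color'],.15,.2)
```

```text
t 11.95 pos [0.5314 0.2024 0.1243] ang 27.33 w 0.02415299704750802 units xyz [2.14 0.99 0.7 ] twist -0.014000000000000002 F [ 1.3  0.3 -3. ] tilt -1.0
664 [0.1831 0.1861 0.1885] ((531.2245483398438, 201.00189208984375), (199.7074737548828, 30.29799461364746), 27.38648223876953)
35862 [0.1818 0.1831 0.1843] ((504.9018859863281, 188.63067626953125), (144.31944274902344, 25.03412628173828), 27.375690460205078)
```

View pics/p4.png

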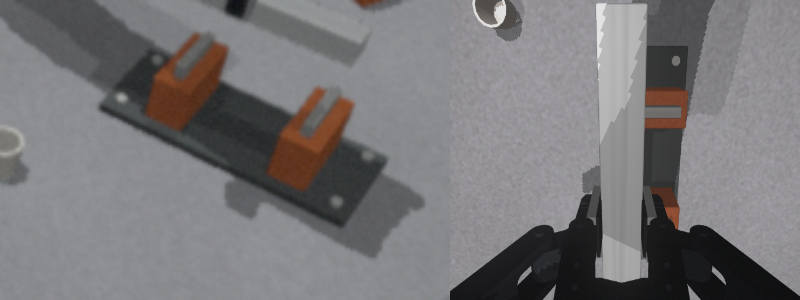

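The bar is level, its centre is at the TCP xy, and its angle is 27.4°, as wanted. Now move over the stand and part of the way down.

Emit:
carry_out:
  moves:
    - {"x": 0,"y": 0.3,"z": 0.2,"twist": 0}
    - {"x": 0,"y": 0.4,"z": 0.3,"twist": 0}
    - {"x": 0,"y": 0.3,"z": 0.2,"twist": 0}
    - {"x": 0.4,"y": 0,"z": 0,"twist": 0}
    - {"x": 0.6,"y": 0,"z": 0,"twist": 0}
    - {"x": 0.5,"y": 0,"z": 0,"twist": 0}
    - {"x": 0.3,"y": 0,"z": 0,"twist": 0}
    - {"x": 0,"y": 0,"z": 0,"twist": 0}
    - {"x": 0,"y": 0,"z": 0,"twist": 0}

```text
clock: 12.95
eef_pos: [0.5364, 0.239, 0.0705]
tcp_rot: [-0.167, 0.687, 0.167, 0.687]
wrist_force: [0.5, -0.3, -3.9]
gripper_width: 0.0237
```

Run:
```python
from m import *
go(.5364,.2385,.042,27.4)
s=cam('scene');P=cloud(s);H=P[...,2]
cv2.imwrite('pics/p5.png',cv2.resize(s['color'][170:290,400:560],(800,600),interpolation=cv2.INTER_NEAREST)[...,::-1])
def bar(P,C,zl,zh):
    H=P[...,2];m=(C.min(-1)>110)&(H>zl)&(H<zh)&(np.hypot(P[...,0]-.54,P[...,1]-.24)<.15)
    q=P[m];print(len(q),np.percentile(q[:,2],[2,50,98]).round(4),cv2.minAreaRect((q[:,:2]*1000).astype(np.float32)))
bar(P,s['color'],.1,.145)
```

```text
t 12.95 pos [0.5364 0.239  0.0705] ang 27.39 w 0.02368657074054949 units xyz [ 0.95 -0.01 -0.01] twist -0.002 F [ 0.5 -0.3 -3.9] tilt -1.0
741 [0.1095 0.1321 0.1351] ((535.9964599609375, 238.01919555664062), (199.47006225585938, 30.25822639465332), 28.070049285888672)
```

View pics/p5.png

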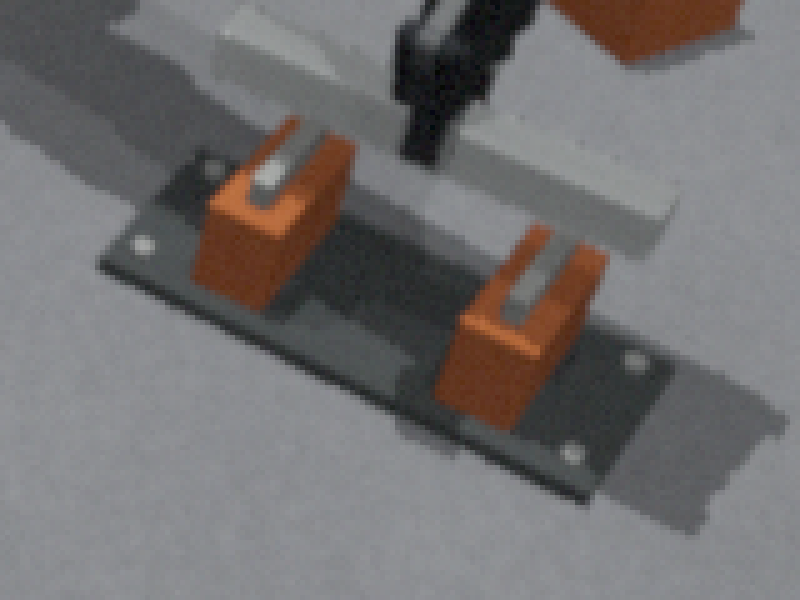

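The bar is centred over the stand and its underside is at about 0.108. I'll lower it slowly and watch the force.

Emit:
carry_out:
  moves:
    - {"x": 0.3,"y": 0,"z": 0,"twist": 0}
    - {"x": 0.3,"y": 0,"z": 0,"twist": 0}
    - {"x": 0.2,"y": 0,"z": 0,"twist": 0}
    - {"x": 0.1,"y": 0,"z": 0,"twist": 0}
    - {"x": 0,"y": 0,"z": 0,"twist": 0}
    - {"x": 0,"y": 0,"z": 0,"twist": 0}

```text
clock: 13.6
eef_pos: [0.5363, 0.2391, 0.0435]
tcp_rot: [-0.168, 0.687, 0.167, 0.687]
wrist_force: [-0.9, 0.7, -3.1]
gripper_width: 0.0239
```

Emit:
carry_out:
  moves:
    - {"x": 0.07,"y": 0,"z": 0,"twist": 0}
    - {"x": 0,"y": 0,"z": 0,"twist": 0}

```text
clock: 13.8
eef_pos: [0.5362, 0.2391, 0.0413]
tcp_rot: [-0.168, 0.687, 0.168, 0.687]
wrist_force: [-0.4, -1.0, -2.7]
gripper_width: 0.0238
```

Emit:
carry_out:
  moves:
    - {"x": 0.05,"y": 0,"z": 0,"twist": 0}
    - {"x": 0,"y": 0,"z": 0,"twist": 0}

```text
clock: 14.0
eef_pos: [0.5364, 0.2392, 0.0408]
tcp_rot: [-0.167, 0.687, 0.168, 0.687]
wrist_force: [-3.4, -1.7, 6.0]
gripper_width: 0.0235
```

Contact: wrist Fz went from −3 to +6 N. A quick numeric check before release.

```bash
cat > chk.py <<'E'
from m import *
go(.5364,.2385,.16,27.4)
for n in('scene','top'):
    s=cam(n);save('c_'+n,s);P=cloud(s);H=P[...,2];m=(s['color'].min(-1)>100)&(H>.09)&(H<.11)&(np.hypot(P[...,0]-.536,P[...,1]-.2385)<.12)
    q=P[m];r=cv2.minAreaRect((q[:,:2]*1000).astype(np.float32))
    A=np.c_[(q[:,:2]-[.5364,.2385])@[[.888,-.46],[.46,.888]],np.ones(len(q))]
    print(n,len(q),np.median(q[:,2]).round(4),r,'plane',np.linalg.lstsq(A,q[:,2],rcond=None)[0].round(3))
E
python3 chk.py
```

```text
t 14.0 pos [0.5364 0.2392 0.0408] ang 27.4 w 0.02345900533609507 units xyz [-3.97 -0.02 -0.01] twist 0.0 F [-3.4 -1.7  6. ] tilt -1.0
scene 940 0.1018 ((535.6141967773438, 239.55844116210938), (199.43031311035156, 36.25812530517578), 26.958526611328125) plane [-0.001  0.228  0.101]
top 503 0.1001 ((534.2955932617188, 237.5563507080078), (200.81246948242188, 26.041269302368164), 27.616987228393555) plane [0.001 0.012 0.1  ]
```

Bar top is at 0.100 (it should be 0.100), level, centred to within about 2 mm, and within 1° of square. Release.

Emit:
carry_out:
  moves:
    - {"x": 0,"y": 0,"z": 0,"twist": 0}
    - {"x": 0,"y": 0,"z": 0,"twist": 0}
    - {"x": 0,"y": 0,"z": 0,"twist": 0}
    - {"x": 0,"y": 0,"z": 0,"twist": 0}
    - {"x": 0,"y": 0,"z": 0,"twist": 0}
    - {"x": 0,"y": 0,"z": 0,"twist": 0}
    - {"x": 0,"y": 0,"z": 0,"twist": 0}
    - {"x": 0,"y": 0,"z": 0,"twist": 0}
  gripper: -1

```text
clock: 14.9
eef_pos: [0.5362, 0.2391, 0.0398]
tcp_rot: [-0.168, 0.687, 0.168, 0.687]
wrist_force: [-0.0, -0.0, -0.0]
gripper_width: 0.0853
```

Emit:
carry_out:
  moves:
    - {"x": -0.2,"y": 0,"z": 0,"twist": 0}
    - {"x": -0.4,"y": 0,"z": 0,"twist": 0}
    - {"x": -0.7,"y": 0,"z": 0,"twist": 0}
    - {"x": -0.9,"y": 0,"z": 0,"twist": 0}
    - {"x": -0.9,"y": 0,"z": 0,"twist": 0}
    - {"x": -0.9,"y": 0,"z": 0,"twist": 0}
    - {"x": -0.5,"y": 0,"z": 0,"twist": 0}
    - {"x": 0,"y": 0,"z": 0,"twist": 0}
    - {"x": 0,"y": 0,"z": 0,"twist": 0}

```text
clock: 15.8
eef_pos: [0.536, 0.239, 0.1744]
tcp_rot: [-0.168, 0.687, 0.168, 0.687]
wrist_force: [-0.4, -0.2, -0.8]
gripper_width: 0.0852
```

```bash
python3 chk.py; python3 -c "
import cv2,numpy as np
a=cv2.imread('pics/c_scene.png')[130:310,340:580];b=cv2.imread('pics/c_top.png')[60:300,80:440]
cv2.imwrite('pics/fin.png',np.hstack([cv2.resize(a,(400,300)),cv2.resize(b,(400,267+33))]))"
```

```text
t 15.8 pos [0.536  0.239  0.1744] ang 27.41 w 0.08524474961335436 units xyz [ 0.48 -0.02  0.  ] twist 0.002 F [-0.4 -0.2 -0.8] tilt -1.0
scene 1100 0.1019 ((536.1854858398438, 238.23118591308594), (200.0789794921875, 32.531005859375), 27.014249801635742) plane [0.001 0.231 0.101]
top 741 0.1004 ((535.0133056640625, 237.26683044433594), (199.96519470214844, 25.554513931274414), 27.33997917175293) plane [0.002 0.011 0.1  ]
```

View pics/fin.png

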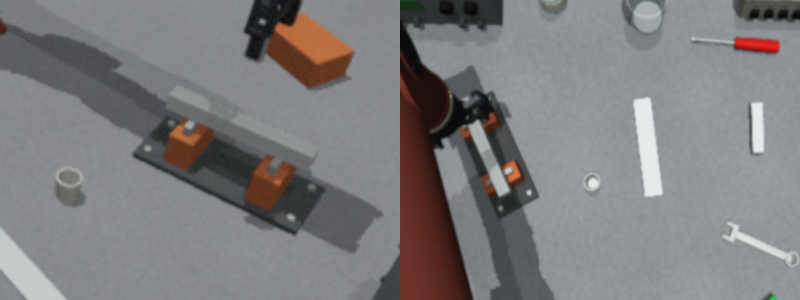

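The picture shows the bar lying across both ridges with even overhang, the gripper clear of it, and the strip and short bar where they were. Handing in.

```bash
python3 -c "
from station import env
print(env.hand_in(), env.get_obs()['clock'])"
```

```text
the job is handed in; nothing more can be done
the job is handed in; nothing more can be done
```

The long bar lies across both ridges of the stand. I set it down in contact before releasing it, and handed in at about 16 s. No verdict was reported.

**Last checks after release:**
- **Position:** the bar's centre is within about 2 mm of the middle between the ridges.
- **Angle:** it is at 27.0–27.3°, and the stand is at about 27.4°.
- **Height:** its top is at 0.100 m in the top view and 0.102 m in the scene view, where 0.100 m is expected. It is level along its length.
- **Tilt across its width:** the scene camera's plane fit showed a slope of about 0.23, while the top camera's showed 0.011. I put the scene value down to points on the bar's side face being included in the fit.
- **Robot and bystanders:** the gripper is open and well clear of the bar. The short bar and strip look unmoved in the final picture; I did not measure them again.

**What disagreed:** the reported TCP height was about 45 mm below the real fingertips, so the first grasp closed on air above the bar. Camera depth showed the error, and I used camera heights and contact force after that. Nothing was disturbed by the miss.

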